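# Hang the tumbler on the cup dryer and start the air

## Task

Take the tall tumbler from its wooden rest and hang it upside down over the taller of the cup dryer's two pegs, lowering it gently until its inner floor rests on the peg's tip, and let go of it. Then pull the black knob on the dryer's front fully out to start the air. Leave the other things on the table where they are.

Things in the scene. Friction and masses are not known exactly. Their poses are not given: they have to be found in the camera images.
- tumbler: White ceramic tumbler without handle: round, straight-sided, 110 mm tall, 54 mm outer diameter, wall 4 mm, inner bore 46 mm, inner floor 104 mm deep, about 0.2 kg. Origin: centre of the outside of its closed foot; its z axis runs from foot to open mouth. It starts lying in the rest, mouth away from the robot and to its left, with its axis 45 mm above the table.
- tumbler_mouth (a point): Centre of the tumbler's open mouth, in the plane of the rim, 110 mm from the foot along the tumbler's z.
- tumbler_mid (a point): Point on the tumbler's axis, halfway along it (55 mm from the foot); a good place to grip, between the two notched bars of the rest.
- rest: Fixed light wooden rest in which the tumbler lies: foot plank 120 mm (x) by 56 mm (y) by 12 mm with two notched bars at x = +-40 mm, each 10 mm thick and 60 mm wide, up to 31 mm high. Origin: centre of the underside; x along the lying tumbler, towards its mouth.
- dryer: Fixed cup dryer: low white box with a steel deck, 150 mm (x) by 250 mm (y), deck 55 mm above the table. Origin: centre of its underside; its front, with the knob, faces its -x (towards the robot).
- tall_peg: Fixed upright steel peg on the dryer's deck, 36 mm diameter, 120 mm tall, its top 14 mm tapered to 16 mm. Origin: centre of its foot, on the deck, 55 mm above the table; z up. Its place, left or right on the deck, changes. A tumbler hung on it has its foot about 126 mm above this origin and its rim 16 mm clear of the deck.
- tall_peg_tip (a point): Centre of the top of the tall peg.
- short_peg: The other peg, 36 mm diameter but only 60 mm tall, 130 mm beside the tall one; stays empty. Origin: centre of its foot on the deck.
- air_knob (a joint): Slide of the knob in m: 0 pushed home, 0.040 fully out. It moves along the dryer's -x (out of its front), with about 3 N of friction, and stays where it is left.
- knob_grip (a point): Centre of the black round knob head, 26 mm diameter and 14 mm long along the pull, on a 10 mm stem; moves with the knob. 31 mm above the table, 33 mm in front of the dryer's front when home, 73 mm when out.
- small_cup: Bystander: small white cup standing on the table, 62 mm wide, 55 mm tall. Origin: centre of its underside.
- globe_vase: Bystander: round amber glass vase, 144 mm wide, 130 mm tall. Origin: centre of its underside.
- sugar_jar: Bystander: glass jar with wooden cap, 72 mm wide, 85 mm tall. Origin: centre of its underside.
- remote: Bystander: black remote control lying flat, 150 by 42 by 16 mm. Origin: centre of its underside.
- spoon: Bystander: steel spoon lying flat, 140 mm long. Origin: under its middle.

How it is judged:
By the outcome, as a careful person would: the job done as asked, in the order asked, and still so for the second after the job is handed in, with the robot touching nothing.
It also fails if it takes over 58 s, if anything falls off the work surface, if the arm or the gripper's body presses on something with over 40 N, if the wrist force passes 120 N, or if a joint passes its speed limit or range.

## Robot

A 6-joint arm with a two-finger parallel gripper is mounted at the origin on the work surface. World frame = base frame: x ahead of the robot, y to its left, z up, the work surface at z = 0. Lengths are in m, angles in rad, forces in N, time in s.
With the tool pointing down it reaches from about 0.35 to 0.85 m from the base axis. Payload 8.1 kg.
Tool frame: the origin (TCP) lies at the very end of the fingers, on their centre line; the grasp point (between the pads) lies 19 mm behind it (bot.grip_depth is the distance from the TCP to the grasp point, in m); z points along the fingers, y is the line along which they close (so a half turn about z gives the same grasp; the last joint's range is limited). The gripper opens to 93 mm and grips with 3 to 60 N. Pads are 15 mm wide; open, the fingers measure 128 mm over their backs; the gripper's body (75 mm by 188 mm) begins 65 mm behind the grasp point.
Start: joints at [1.017, 0.13, 1.488, -0, 1.523, -0.085], TCP at [0.271, 0.535, 0.194] pointing down, gripper open.
Joint ranges: [-2.96, 2.96], [-0.89, 2.26], [0.02, 2.5], [-1.34, 4.48], [0, 2.73], [-2.66, 2.66]. Speed limits (rad/s): [2.39, 2.39, 2.79, 3.14, 3.14, 3.14].

## Interface

Orientations are given as a unit quaternion [w, x, y, z].
In Python, from station import bot, vision gives the robot as it stands.
- The arm moves only by the shell command python3 -m creep 'ROWS' [FORCE]. ROWS is JSON, a list of rows, each an object with "dr": the turn, a rotation vector about the world's x, y, z in rad, a list of three; "delta_pos": the shift along the world's x, y, z in m, a list of three; "grip": the opening, from 0 (shut) to 1 (fully open). A call has 1 to 20 rows; each row shifts and turns the commanded pose from where the row before left it; what a row does not reach is not made up. A row lasts 1/8 s, in which the tool goes at most 62.5 mm and 10.7 degrees, less where a joint would pass 70% of its speed; a pose out of reach is approached as far as the arm can. A call with a gripper value outside its range is refused whole. The fingers move at their own pace and stop on an object; FORCE is the grip in N (left out, the last holds). Time passes only in rows, so rows that do not move let the fingers close. It gives the time, the measured TCP pose, the force, the opening and the grip force at its end, in the units of the state.
- bot.get_state(): the state, without advancing time (a new reading comes with each control period).
- vision.camera(name): name is "scene" or "side" or "wrist"; returns (picture, depth): 400x640x3 uint8, red, green, blue; 400x640 float32, m along the optical axis (not along the pixel's ray), 0 where there is no reading.
- vision.calibration(name): a dict with "intrinsics" (3x3 intrinsics, pixels), "R" (3x3) and "t" (3): a world point X has camera coordinates R X + t; the wrist camera has in their place "T_tool_cam" (4x4, takes a point from camera to tool coordinates, whose origin is the TCP and whose axes are the flange's). Camera axes: x right, y down, z forward; pixel columns grow to the right and rows downward; lengths in m; the calibration is good to about 2 mm. A picture is of the moment at which its call begins: read the wrist's pose just before it. calibration takes no time and is no camera call.
- bot.finish_job(): hands the job in; it is judged then, once.
Trained networks look in the newest picture that a camera, given by its name, has taken for a name from the list of things; names that differ only in an ending like _2 or _b are one class to them, and where a whole thing is asked for, a point or a joint stands for the part that bears it (a point fixed in the world has none). Each returns a list of dicts, best first, with "confidence" (0 to 1); they miss things now and then, are a little off and sometimes report something else, mostly with a low value. They report only what shows in the picture. A call takes as long as a camera call.
- vision.boxes_of(target, camera): "xy" ([column, row] in pixels, amid what is visible of it).
- vision.outline_of(target, camera): "pixels" (400x640 bool, what is visible of it) and "xy" ([column, row] in pixels, amid what is visible of it).
- vision.spot_point(target, camera): "xy" ([column, row] in pixels: a listed point, or the origin of a listed thing).
The state is a dict: "t": time; "q": joint angles; "joint_velocities": joint speeds; "tau": joint torques, N m; "tool_pos": TCP position; "ee_rot": TCP orientation; "ft_force": force on the tool from outside, world axes, zero at the start; "ft_torque": the same for the moment, N m; "opening": finger opening in m; "grasp_force": force on a finger pad.
Only numpy, scipy, OpenCV 4.12 (cv2) and the standard library are available. Lean on these libraries where they do the work, as an engineer would, in place of code of your own. Each camera call takes 0.05 s, during which the arm holds its last target. There are 200 camera calls.

## Working session

There is one attempt and no reset: what is moved stays moved. The work goes in short steps, Python scripts to look and compute and a shell command to move; the robot and the scene stay as the last step left them, time stands still between calls to the robot, and variables do not carry over. Pictures are saved under pics/ and viewed, at most 10 in all, crops included, and the job is handed in when it is done.

```bash
mkdir -p pics
cat > h.py <<'E'
import numpy as np, cv2
from scipy.spatial.transform import Rotation as Ro
from station import bot, vision
def cam(name):
    s=bot.get_state(); im,d=vision.camera(name); c=vision.calibration(name)
    K=np.array(c["intrinsics"])
    if name=="wrist":
        w=np.array(s["ee_rot"]); T=np.eye(4); T[:3,:3]=Ro.from_quat(w[[1,2,3,0]]).as_matrix(); T[:3,3]=s["tool_pos"]
        M=T@np.array(c["T_tool_cam"])
    else:
        M=np.eye(4); R=np.array(c["R"]); M[:3,:3]=R.T; M[:3,3]=-R.T@np.array(c["t"])
    return im,d,K,M
def cloud(d,K,M,mask=None):
    m=(d>0) if mask is None else (mask&(d>0))
    v,u=np.nonzero(m); z=d[v,u]
    P=np.c_[(u-K[0,2])/K[0,0]*z,(v-K[1,2])/K[1,1]*z,z]
    return P@M[:3,:3].T+M[:3,3]
def ray_at_z(xy,K,M,z):
    r=M[:3,:3]@np.array([(xy[0]-K[0,2])/K[0,0],(xy[1]-K[1,2])/K[1,1],1]); o=M[:3,3]
    return o+r*(z-o[2])/r[2]
def save(n,im): cv2.imwrite("pics/"+n,im[:,:,::-1])
E
python3 - <<'E'
from h import *
np.set_printoptions(precision=3,suppress=True)
ims=[]
for c in ["scene","side"]:
    im,d,K,M=cam(c); ims.append(im); print(c,M[:3,3],M[:3,2])
    for n,z in [("tumbler",.045),("tumbler_mouth",.045),("tumbler_mid",.045),("rest",0),("dryer",0),("tall_peg",.055),("tall_peg_tip",.175),("short_peg",.055),("knob_grip",.031),("small_cup",0),("globe_vase",0),("sugar_jar",0),("remote",0),("spoon",0)]:
        for r in vision.spot_point(n,c)[:2]: print(n,np.round(r["confidence"],2),np.round(r["xy"]),ray_at_z(r["xy"],K,M,z))
save("a.png",cv2.resize(np.vstack(ims),(480,600)))
print(bot.get_state())
E
```

```text
scene [1.493 0.001 0.852] [-0.786 -0.012 -0.619]
tumbler 0.85 [365. 221.] [0.585 0.114 0.045]
tumbler_mouth 0.64 [401. 235.] [0.645 0.21  0.045]
tumbler_mid 0.91 [384. 224.] [0.596 0.169 0.045]
rest 0.83 [380. 239.] [0.616 0.158 0.   ]
dryer 0.63 [253. 236.] [ 0.604 -0.224  0.   ]
tall_peg 0.73 [269. 193.] [ 0.463 -0.186  0.055]
tall_peg 0.67 [277. 225.] [ 0.614 -0.147  0.055]
tall_peg_tip 0.63 [268. 189.] [ 0.6   -0.162  0.175]
short_peg 0.73 [229. 228.] [ 0.627 -0.285  0.055]
knob_grip 0.54 [259. 208.] [ 0.508 -0.216  0.031]
knob_grip 0.5 [190. 210.] [ 0.521 -0.432  0.031]
small_cup 0.55 [329. 197.] [0.41  0.006 0.   ]
small_cup 0.49 [257. 206.] [ 0.459 -0.232  0.   ]
globe_vase 0.62 [317. 280.] [ 0.772 -0.026 -0.   ]
sugar_jar 0.8 [466. 219.] [0.523 0.439 0.   ]
remote 0.68 [188. 213.] [ 0.499 -0.449 -0.   ]
spoon 0.68 [328. 229.] [0.57  0.001 0.   ]
spoon 0.54 [256. 236.] [ 0.603 -0.216 -0.   ]
side [ 0.256 -0.91   0.928] [ 0.249  0.728 -0.638]
tumbler 0.93 [314. 188.] [0.595 0.123 0.045]
tumbler_mouth 0.87 [316. 170.] [0.639 0.226 0.045]
tumbler_mouth 0.68 [318. 222.] [ 0.554 -0
[... 393 characters left out ...]
  ]
globe_vase 0.63 [375. 217.] [ 0.763 -0.042  0.   ]
sugar_jar 0.56 [276. 154.] [ 0.533  0.446 -0.   ]
remote 0.83 [346. 348.] [ 0.485 -0.454  0.   ]
remote 0.73 [350. 211.] [ 0.693  0.016 -0.   ]
spoon 0.63 [318. 223.] [ 0.567 -0.008  0.   ]
{'t': 1.5, 'q': array([ 1.017,  0.13 ,  1.488,  0.   ,  1.523, -0.085]), 'joint_velocities': array([ 0.002, -0.001, -0.002,  0.001, -0.   ,  0.001]), 'tau': array([ -0.   , -55.973, -49.206,   0.077,   0.022,  -0.   ]), 'tool_pos': array([0.271, 0.535, 0.194]), 'ee_rot': array([-0.   ,  0.232,  0.973,  0.   ]), 'ft_force': array([-0.33 ,  0.796,  0.841]), 'ft_torque': array([-0.03 , -0.024, -0.013]), 'grasp_force': 0.0, 'opening': 0.09302861072645237}
```

View pics/a.png

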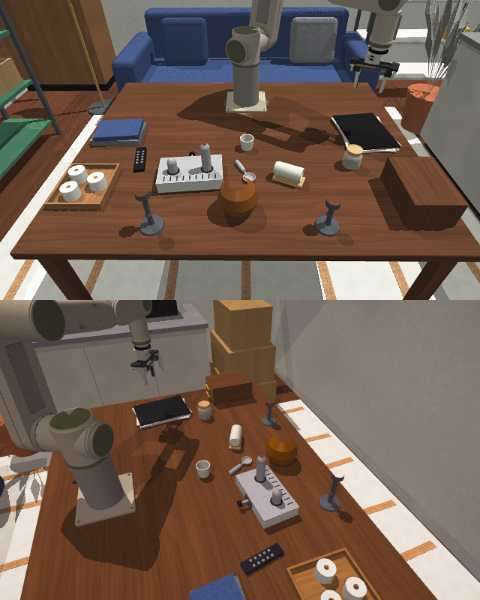

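The scene picture shows the tumbler in its rest right of centre, mouth towards the lower right. The dryer is left of centre with the tall peg on its +y side. The network positions agree with this. Next I move above the tumbler with the fingers across its axis.

```bash
python3 -m creep '[{"dr":[0,0,-0.157],"delta_pos":[0.032,-0.037,0.006],"grip":1},{"dr":[0,0,-0.157],"delta_pos":[0.032,-0.037,0.006],"grip":1},{"dr":[0,0,-0.157],"delta_pos":[0.032,-0.037,0.006],"grip":1},{"dr":[0,0,-0.157],"delta_pos":[0.032,-0.037,0.006],"grip":1},{"dr":[0,0,-0.157],"delta_pos":[0.032,-0.037,0.006],"grip":1},{"dr":[0,0,-0.157],"delta_pos":[0.032,-0.037,0.006],"grip":1},{"dr":[0,0,-0.157],"delta_pos":[0.032,-0.037,0.006],"grip":1},{"dr":[0,0,-0.157],"delta_pos":[0.032,-0.037,0.006],"grip":1},{"dr":[0,0,-0.157],"delta_pos":[0.032,-0.037,0.006],"grip":1},{"dr":[0,0,-0.157],"delta_pos":[0.032,-0.037,0.006],"grip":1},{"dr":[0,0,0],"delta_pos":[0,0,0],"grip":1},{"dr":[0,0,0],"delta_pos":[0,0,0],"grip":1},{"dr":[0,0,0],"delta_pos":[0,0,0],"grip":1}]' 25
python3 - <<'E'
from h import *
np.set_printoptions(precision=4,suppress=True)
print(bot.get_state()["q"])
for c in ["wrist","scene","side"]:
    im,d,K,M=cam(c)
    if c=="wrist": save("w1.png",im); print(M)
    for n in ["tumbler","tumbler_mouth","tumbler_mid"]:
        for r in vision.spot_point(n,c)[:1]: print(c,n,r["confidence"],r["xy"],ray_at_z(r["xy"],K,M,.045))
    for r in vision.outline_of("tumbler",c)[:1]:
        P=cloud(d,K,M,r["pixels"]); P=P[(P[:,2]>.02)&(P[:,2]<.08)]
        print("cloud",len(P),P.mean(0),P[:,2].max())
        T=P[P[:,2]>.062]; m=T[:,:2].mean(0)
        w,V=np.linalg.eigh(np.cov(T[:,:2].T)); a=V[:,1]*np.sign(V[1,1]); p=(T[:,:2]-m)@a
        print("axis",a,np.degrees(np.arctan2(a[1],a[0])),"mid",m+a*(np.percentile(p,1)+np.percentile(p,99))/2,"len",np.ptp(np.percentile(p,[1,99])),"ztop",np.percentile(T[:,2],95))
E
```

```text
t: 3.12
tool_pos: [0.5903, 0.1663, 0.2543]
ee_rot: [-0.0, 0.851, 0.525, -0.0]
ft_force: [0.2, -0.8, 0.1]
opening: 0.0932
grasp_force: 0.0
[0.1909 0.15   1.3586 0.0003 1.6333 0.6567]
[[ 0.8933 -0.4345 -0.1148  0.6216]
 [-0.4494 -0.8638 -0.2277  0.2283]
 [-0.0002  0.255  -0.9669  0.4451]
 [ 0.      0.      0.      1.    ]]
wrist tumbler 0.72 [337.9, 208.6] [0.5892 0.1149 0.045 ]
wrist tumbler_mouth 0.68 [265.5, 310.3] [0.4321 0.0262 0.045 ]
wrist tumbler_mid 0.64 [337.5, 164.9] [0.6137 0.1663 0.045 ]
cloud 3861 [0.6118 0.1686 0.0669] 0.07471169107326248
axis [0.4068 0.9135] 65.99433830043814 mid [0.6109 0.1656] len 0.10699824537876733 ztop 0.07282425547949226
scene tumbler 0.74 [366.6, 220.9] [0.584  0.1174 0.045 ]
scene tumbler_mouth 0.73 [402.6, 233.9] [0.6395 0.2164 0.045 ]
scene tumbler_mid 0.61 [386.4, 226.8] [0.6096 0.1734 0.045 ]
cloud 670 [0.627  0.164  0.0587] 0.07573269769001079
axis [0.4232 0.906 ] 64.96496495274596 mid [0.6196 0.1645] len 0.1055515733761703 ztop 0.07258145633192356
side tumbler 0.96 [311.6, 188.5] [0.5882 0.1258 0.045 ]
side tumbler_mouth 0.96 [314.9, 168.4] [0.6387 0.2378 0.045 ]
side tumbler_mid 0.62 [315.5, 183.6] [0.6106 0.148  0.045 ]
cloud 350 [0.604  0.1454 0.0633] 0.07833403650313786
axis [0.447  0.8945] 63.44743307559371 mid [0.6095 0.1597] len 0.10293536388718075 ztop 0.07593909287848827
```

View pics/w1.png

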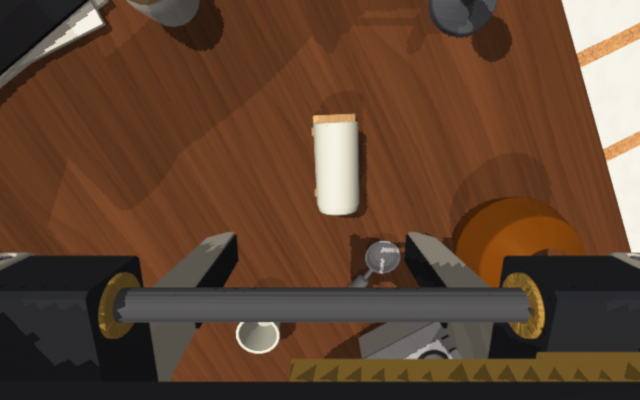

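The tumbler lies at columns 315–358, rows 115–213, between the fingers, with its mouth up in the image. Its mid point is at about (0.611, 0.166). I go down and grip.

```bash
python3 -m creep '[{"dr":[0,0,0.03],"delta_pos":[0.021,0,-0.03],"grip":1},{"dr":[0,0,0],"delta_pos":[0,0,-0.05],"grip":1},{"dr":[0,0,0],"delta_pos":[0,0,-0.05],"grip":1},{"dr":[0,0,0],"delta_pos":[0,0,-0.05],"grip":1},{"dr":[0,0,0],"delta_pos":[0,0,-0.03],"grip":1},{"dr":[0,0,0],"delta_pos":[0,0,-0.018],"grip":1},{"dr":[0,0,0],"delta_pos":[0,0,0],"grip":1},{"dr":[0,0,0],"delta_pos":[0,0,0],"grip":0.55},{"dr":[0,0,0],"delta_pos":[0,0,0],"grip":0.3},{"dr":[0,0,0],"delta_pos":[0,0,0],"grip":0.3},{"dr":[0,0,0],"delta_pos":[0,0,0],"grip":0.3},{"dr":[0,0,0],"delta_pos":[0,0,0],"grip":0.3},{"dr":[0,0,0],"delta_pos":[0,0,0],"grip":0.3}]' 25
python3 -c "
from h import *
print(bot.get_state()['q'],bot.get_state()['ft_force'])"
```

```text
t: 5.5
tool_pos: [0.6117, 0.1655, 0.0266]
ee_rot: [-0.0, 0.844, 0.537, -0.0]
ft_force: [-3.2, 1.3, 3.2]
opening: 0.05
grasp_force: 24.4
[1.83166051e-01 3.53056729e-01 1.54492382e+00 4.31582857e-04
 1.24425309e+00 6.20864045e-01] [-3.24044265  1.3248975   3.1892032 ]
```

```bash
python3 -m creep '[{"dr":[0,0,0],"delta_pos":[0,0,0.02],"grip":0.3},{"dr":[0,0,0],"delta_pos":[0,0,0.03],"grip":0.3},{"dr":[0,0,0],"delta_pos":[0,0,0.05],"grip":0.3},{"dr":[0,0,0],"delta_pos":[-0.01,-0.02,0.05],"grip":0.3},{"dr":[0,0,0],"delta_pos":[-0.02,-0.03,0.05],"grip":0.3},{"dr":[0,0,0],"delta_pos":[-0.02,-0.03,0.05],"grip":0.3},{"dr":[0,0,0],"delta_pos":[-0.01,-0.03,0.05],"grip":0.3},{"dr":[0,0,0],"delta_pos":[0,0,0.05],"grip":0.3},{"dr":[0,0,0],"delta_pos":[0,0,0],"grip":0.3}]'
cat > kin.py <<'E'
from h import *
from scipy.optimize import least_squares
L=["z","y","y","z","y","z"]
def fk(q,p):
    h,a2,d4,d6,off,a3=p
    r=[Ro.from_euler(c,a) for c,a in zip(L,q)]
    A=r[0]; B=A*r[1]; C=B*r[2]; D=C*r[3]*r[4]; E=D*r[5]
    pos=np.array([0,0,h])+A.apply([0,off,0])+B.apply([0,0,a2])+C.apply([a3,0,d4])+D.apply([0,0,d6])
    return pos,E
S=[([1.017,.13,1.488,0,1.523,-.085],[.271,.535,.194]),([.1909,.15,1.3586,.0003,1.6333,.6567],[.5903,.1663,.2543]),([.18317,.35306,1.54492,.0004,1.24425,.62086],[.6117,.1655,.0266])]
E
python3 - <<'E'
from kin import *
np.set_printoptions(precision=4,suppress=True)
s=bot.get_state(); S.append((s["q"],s["tool_pos"]))
print(s["q"],s["tool_pos"],s["opening"],s["ft_force"])
f=least_squares(lambda p:np.concatenate([fk(q,p)[0]-x for q,x in S]+[0.001*(p-[.35,.4,.4,.3,.05,0])]),[.35,.4,.4,.3,.05,0])
print(f.x,f.fun[:12])
w=np.array(s["ee_rot"]);Rm=Ro.from_quat(w[[1,2,3,0]]); print(Rm.as_matrix(), (fk(s["q"],f.x)[1].inv()*Rm).as_matrix())
E
```

```text
t: 6.62
tool_pos: [0.5536, 0.0546, 0.3835]
ee_rot: [0.003, 0.844, 0.536, 0.005]
ft_force: [1.7, 0.5, -2.8]
opening: 0.0501
grasp_force: 23.4
[ 0.0063  0.0038  1.2793 -0.0002  1.8476  0.4455] [0.5536 0.0546 0.3835] 0.05007108831968434 [ 1.7394  0.5336 -2.7812]
[0.3201 0.3719 0.5529 0.405  0.0511 0.0632] [-0.0001  0.0002  0.0006  0.     -0.     -0.0002 -0.0001 -0.0001 -0.0001
 -0.     -0.0001 -0.0003]
[[ 0.4252  0.905   0.0109]
 [ 0.9051 -0.4252 -0.0001]
 [ 0.0045  0.0099 -0.9999]] [[ 0. -1.  0.]
 [ 1.  0.  0.]
 [-0.  0.  1.]]
```

```bash
python3 -m creep '[{"dr":[0.144,0,0.043],"delta_pos":[0,0,0],"grip":0.3},{"dr":[0.144,0,0.043],"delta_pos":[0,0,0],"grip":0.3},{"dr":[0.144,0,0.043],"delta_pos":[0,0,0],"grip":0.3},{"dr":[0,0,0],"delta_pos":[0,0,0],"grip":0.3}]'
cat >> kin.py <<'E'
S.append(([ 0.0063,0.0038,1.2793,-0.0002,1.8476,0.4455],[0.5536,0.0546,0.3835]))
G=Ro.from_euler("z",np.pi/2)
E
python3 - <<'E'
from kin import *
np.set_printoptions(precision=4,suppress=True)
s=bot.get_state(); S.append((s["q"],s["tool_pos"]))
print(s["q"],s["tool_pos"],s["opening"],s["ft_force"])
f=least_squares(lambda p:np.concatenate([fk(q,p)[0]-x for q,x in S]+[0.0001*(p-[.35,.4,.4,.3,.05,0])]),[.35,.4,.4,.3,.05,0])
print(f.x,f.fun[-12:])
w=np.array(s["ee_rot"]);Rm=Ro.from_quat(w[[1,2,3,0]]); print(Rm.as_matrix(),((fk(s["q"],f.x)[1]*G).inv()*Rm).as_matrix())
E
```

```text
t: 7.12
tool_pos: [0.5516, 0.053, 0.3736]
ee_rot: [-0.182, 0.79, 0.575, 0.114]
ft_force: [0.0, 0.4, -2.5]
opening: 0.0502
grasp_force: 23.4
[-0.2906  0.0505  1.317   0.4287  1.9062  0.1377] [0.5516 0.053  0.3736] 0.05017793002984012 [ 0.02    0.3876 -2.4503]
[0.3174 0.3716 0.5529 0.402  0.0511 0.0632] [ 0.     -0.0001 -0.0002 -0.      0.     -0.0002 -0.     -0.      0.
  0.      0.      0.    ]
[[ 0.3134  0.9491 -0.0302]
 [ 0.8662 -0.2727  0.4188]
 [ 0.3892 -0.1574 -0.9076]] [[ 1. -0.  0.]
 [ 0.  1. -0.]
 [-0.  0.  1.]]
```

```bash
cat >> kin.py <<'E'
p0=np.array([0.3174,0.3716,0.5529,0.402,0.0511,0.0632])
lo=np.array([-2.96,-.89,.02,-1.34,0,-2.66])+.03; hi=np.array([2.96,2.26,2.5,4.48,2.73,2.66])-.03
def res(q,pos,R):
    P,E=fk(q,p0); return np.r_[(P-pos)*3,((E*G).inv()*R).as_rotvec()]
def ik(pos,R,seeds):
    out=[]
    for s in seeds:
        f=least_squares(res,np.clip(s,lo+1e-3,hi-1e-3),args=(pos,R),bounds=(lo,hi),max_nfev=60)
        if np.abs(f.fun).max()<2e-3 and not any(np.abs(f.x-o).max()<.05 for o in out): out.append(f.x)
    return out
def Rtool(z,x):
    z=np.array(z,float);x=np.array(x,float); return Ro.from_matrix(np.c_[x,np.cross(z,x),z])
E
timeout 500 python3 - <<'E'
from kin import *
np.set_printoptions(precision=2,suppress=True)
rng=np.random.default_rng(0)
seeds=[np.r_[rng.uniform(-1.2,1.2),rng.uniform(-.5,1.5),rng.uniform(.5,2.4),rng.uniform(-1.3,4.4),rng.uniform(.1,2.6),rng.uniform(-2.5,2.5)] for _ in range(30)]
peg=np.array([.602,-.155])
for deg in range(-180,100,20):
    d=np.array([np.cos(np.radians(deg)),np.sin(np.radians(deg)),0])
    for z in (.12,.26):
        print(deg,z,[o for o in ik(np.r_[peg+.019*d[:2],z],Rtool(d,[0,0,-1]),seeds)])
E
```

```text
-180 0.12 []
-180 0.26 []
-160 0.12 []
-160 0.26 []
-140 0.12 [array([ 0.04,  1.63,  0.16, -1.3 ,  2.46,  0.34])]
-140 0.26 []
-120 0.12 [array([ 0.16,  1.25,  0.81, -1.21,  2.16,  0.6 ])]
-120 0.26 [array([ 0.16,  1.02,  0.91, -1.29,  2.2 ,  0.45])]
-100 0.12 [array([ 0.25,  1.  ,  1.25, -1.29,  1.9 ,  0.73])]
-100 0.26 []
-80 0.12 []
-80 0.26 []
-60 0.12 []
-60 0.26 []
-40 0.12 [array([0.13, 0.44, 2.3 , 4.01, 1.3 , 1.27])]
-40 0.26 [array([ 0.13, -0.11,  2.44,  4.15,  1.06,  0.91])]
-20 0.12 []
-20 0.26 []
0 0.12 [array([-0.81,  0.38,  2.42,  2.3 ,  1.34,  1.82])]
0 0.26 []
20 0.12 [array([-1.01,  0.51,  2.17,  1.77,  1.47,  2.03])]
20 0.26 [array([-1.01,  0.04,  2.29,  1.72,  1.42,  2.36])]
40 0.12 [array([-1.02,  0.68,  1.84,  1.45,  1.65,  2.19])]
40 0.26 [array([-1.02,  0.34,  1.94,  1.48,  1.68,  2.43])]
60 0.12 [array([-0.95,  0.88,  1.47,  1.26,  1.87,  2.31])]
60 0.26 [array([-0.95,  0.61,  1.56,  1.32,  1.92,  2.5 ])]
80 0.12 [array([-0.85,  1.11,  1.06,  1.15,  2.11,  2.42])]
80 0.26 [array([-0.85,  0.87,  1.16,  1.23,  2.17,  2.59])]
```

```bash
cat >> h.py <<'E'
from scipy.optimize import least_squares as _ls
def cylfit(P,r,g,tilt=False):
    f=_ls(lambda c:np.hypot(P[:,0]-c[0],P[:,1]-c[1])-r,g,loss="soft_l1",f_scale=.002); return f.x,np.median(np.abs(f.fun))
def seen(name,c,K,M,d):
    r=vision.outline_of(name,c)
    return cloud(d,K,M,cv2.erode(r[0]["pixels"].astype(np.uint8),np.ones((3,3)))>0) if r else np.zeros((0,3))
E
cat >> kin.py <<'E'
def rows(Q0,Q1,n):
    out=[];pp,pr=fk(Q0,p0)
    for i in range(1,n+1):
        P,R=fk(Q0+(Q1-Q0)*i/n,p0); out.append((np.round((R*pr.inv()).as_rotvec(),3),np.round(P-pp,3),np.round(P,2),np.round(R.apply([0,0,1]),2))); pp,pr=P,R
    return out
E
timeout 500 python3 - <<'E'
from kin import *
np.set_printoptions(precision=3,suppress=True)
ims=[]
for c in ["scene","side"]:
    im,d,K,M=cam(c); ims.append(im)
    for nm,z0,z1 in (("tall_peg",.07,.155),("short_peg",.065,.1)):
        P=seen(nm,c,K,M,d)
        if len(P)==0: print(c,nm,"none"); continue
        Q=P[(P[:,2]>z0)&(P[:,2]<z1)]; g=Q[:,:2].mean(0)
        Q=Q[np.hypot(*(Q[:,:2]-np.median(Q[:,:2],0)).T)<.04]
        away=Q[:,:2].mean(0)-M[:2,3]; away/=np.linalg.norm(away)
        print(c,nm,len(Q),cylfit(Q,.018,Q[:,:2].mean(0)+.012*away),"top",P[:,2].max())
    P=seen("dryer",c,K,M,d); D=P[(P[:,2]>.045)&(P[:,2]<.062)][:,:2]
    print("dryer",cv2.minAreaRect(D.astype(np.float32)))
    P=seen("knob_grip",c,K,M,d)
    if len(P): print("knob",len(P),np.median(P,0),P.min(0),P.max(0))
rng=np.random.default_rng(0)
seeds=[np.array([.13,.2,2.3,4.0,1.2,1.1])]
peg=np.array([.602,-.155])
for deg in (-50,-45,-40,-35,-30,-25):
    dd=np.array([np.cos(np.radians(deg)),np.sin(np.radians(deg)),0])
    for z in (.12,.24,.26):
        print(deg,z,ik(np.r_[peg+.019*dd[:2],z],Rtool(dd,[0,0,-1]),seeds))
E
```

```text
scene tall_peg 215 (array([ 0.611, -0.151]), np.float64(0.001108705072238144)) top 0.1721311825904548
scene short_peg none
dryer ((0.6097689867019653, -0.2156202793121338), (0.15325912833213806, 0.24354039132595062), 5.663657188415527)
knob 4 [ 0.499 -0.227  0.038] [ 0.498 -0.229  0.035] [ 0.501 -0.225  0.04 ]
side tall_peg 195 (array([ 0.61 , -0.151]), np.float64(0.0008858582653713566)) top 0.17736758720039514
side short_peg 98 (array([ 0.623, -0.28 ]), np.float64(0.000777116861645279)) top 0.11806205646624002
dryer ((0.5826540589332581, -0.2224118560552597), (0.19258052110671997, 0.24776752293109894), 6.3952226638793945)
knob 23 [ 0.493 -0.235  0.044] [ 0.487 -0.24   0.035] [ 0.512 -0.226  0.049]
-50 0.12 [array([0.237, 0.514, 2.155, 4.296, 1.367, 1.141])]
-50 0.24 [array([0.237, 0.123, 2.264, 4.365, 1.261, 0.871])]
-50 0.26 [array([0.237, 0.062, 2.273, 4.381, 1.244, 0.82 ])]
-45 0.12 [array([0.19 , 0.476, 2.228, 4.162, 1.331, 1.202])]
-45 0.24 [array([0.19 , 0.048, 2.347, 4.251, 1.18 , 0.916])]
-45 0.26 [array([ 0.19 , -0.02 ,  2.357,  4.273,  1.155,  0.86 ])]
-40 0.12 [array([0.128, 0.442, 2.297, 4.009, 1.302, 1.267])]
-40 0.24 [array([ 0.128, -0.03 ,  2.426,  4.117,  1.093,  0.974])]
-40 0.26 [array([ 0.128, -0.106,  2.437,  4.146,  1.057,  0.913])]
-35 0.12 [array([0.047, 0.411, 2.358, 3.834, 1.279, 1.336])]
-35 0.24 []
-35 0.26 []
-30 0.12 [array([-0.054,  0.386,  2.409,  3.636,  1.264,  1.409])]
-30 0.24 []
-30 0.26 []
-25 0.12 [array([-0.175,  0.367,  2.45 ,  3.417,  1.258,  1.484])]
-25 0.24 []
-25 0.26 []
```

Run:
```python
from kin import *
np.set_printoptions(precision=3,suppress=True)
q=bot.get_state()["q"]
deg=-45; dd=np.array([np.cos(np.radians(deg)),np.sin(np.radians(deg)),0])
# hover short of the peg, a little up and left
t=ik(np.r_[.611+.019*dd[0]-.02,-.151+.019*dd[1]+.09,.30],Rtool(dd,[0,0,-1]),[np.array([.3,-.02,2.35,4.2,1.15,.86])]); print(t)
t2=ik(np.r_[.611+.019*dd[0],-.151+.019*dd[1],.27],Rtool(dd,[0,0,-1]),[np.array([.19,-.02,2.35,4.2,1.15,.86])]); print(t2)
tt=(t2 if not t else t)[0]
for r in rows(q,tt,18): print(*r,np.linalg.norm(r[0]).round(3),np.linalg.norm(r[1]).round(3))
print((tt-q)/18*8)
```

```text
[]
[array([ 0.197, -0.025,  2.334,  4.29 ,  1.147,  0.83 ])]
[ 0.211 -0.022  0.011] [0.009 0.088 0.014] [0.56 0.14 0.39] [-0.01  0.6  -0.8 ] 0.212 0.09
[ 0.215 -0.005 -0.002] [0.004 0.079 0.029] [0.56 0.22 0.42] [-0.01  0.75 -0.66] 0.215 0.084
[ 0.217  0.013 -0.013] [0.001 0.065 0.042] [0.57 0.29 0.46] [-0.    0.88 -0.48] 0.218 0.077
[ 0.218  0.03  -0.022] [0.001 0.049 0.052] [0.57 0.34 0.51] [ 0.    0.96 -0.28] 0.221 0.071
[ 0.218  0.047 -0.027] [0.003 0.031 0.057] [0.57 0.37 0.57] [ 0.02  1.   -0.06] 0.225 0.065
[ 0.217  0.063 -0.031] [0.007 0.011 0.057] [0.58 0.38 0.63] [0.06 0.99 0.15] 0.228 0.058
[ 0.216  0.077 -0.032] [ 0.012 -0.007  0.053] [0.59 0.37 0.68] [0.11 0.93 0.35] 0.232 0.055
[ 0.215  0.088 -0.033] [ 0.017 -0.025  0.043] [0.61 0.35 0.72] [0.17 0.83 0.53] 0.235 0.053
[ 0.213  0.097 -0.032] [ 0.021 -0.04   0.03 ] [0.63 0.31 0.75] [0.26 0.69 0.67] 0.236 0.054
[ 0.212  0.103 -0.032] [ 0.024 -0.052  0.013] [0.65 0.26 0.77] [0.35 0.53 0.77] 0.238 0.059
[ 0.212  0.106 -0.032] [ 0.024 -0.06  -0.006] [0.68 0.2  0.76] [0.45 0.35 0.82] 0.239 0.065
[ 0.211  0.108 -0.034] [ 0.022 -0.064 -0.026] [0.7  0.13 0.73] [0.55 0.16 0.82] 0.239 0.072
[ 0.211  0.106 -0.037] [ 0.016 -0.065 -0.045] [0.71 0.07 0.69] [ 0.64 -0.03  0.77] 0.239 0.081
[ 0.21   0.103 -0.042] [ 0.007 -0.062 -0.063] [0.72 0.   0.63] [ 0.71 -0.21  0.67] 0.238 0.089
[ 0.209  0.099 -0.049] [-0.004 -0.056 -0.077] [ 0.72 -0.05  0.55] [ 0.75 -0.38  0.54] 0.236 0.095
[ 0.207  0.093 -0.058] [-0.017 -0.048 -0.088] [ 0.7  -0.1   0.46] [ 0.77 -0.52  0.38] 0.234 0.102
[ 0.203  0.087 -0.069] [-0.031 -0.038 -0.095] [ 0.67 -0.14  0.37] [ 0.75 -0.63  0.19] 0.231 0.107
[ 0.198  0.081 -0.082] [-0.045 -0.027 -0.097] [ 0.62 -0.16  0.27] [ 0.71 -0.71  0.  ] 0.229 0.11
[ 0.214 -0.032  0.454  1.716 -0.337  0.308]
```

Run:
```python
from kin import *
import json
q=bot.get_state()["q"]
for r in rows(q,np.array([0.197,-0.025,2.334,4.29,1.147,0.83]),34): print(json.dumps({"dr":[round(float(x),3) for x in r[0]],"delta_pos":[round(float(x),3) for x in r[1]]}))
```

```text
{"dr": [0.111, -0.014, 0.008], "delta_pos": [0.005, 0.047, 0.005]}
{"dr": [0.112, -0.009, 0.004], "delta_pos": [0.004, 0.045, 0.01]}
{"dr": [0.113, -0.004, 0.0], "delta_pos": [0.002, 0.043, 0.014]}
{"dr": [0.114, 0.001, -0.003], "delta_pos": [0.001, 0.039, 0.018]}
{"dr": [0.115, 0.006, -0.006], "delta_pos": [0.001, 0.036, 0.022]}
{"dr": [0.115, 0.011, -0.009], "delta_pos": [0.0, 0.031, 0.025]}
{"dr": [0.116, 0.016, -0.011], "delta_pos": [0.0, 0.027, 0.027]}
{"dr": [0.116, 0.02, -0.013], "delta_pos": [0.001, 0.022, 0.029]}
{"dr": [0.116, 0.025, -0.014], "delta_pos": [0.002, 0.016, 0.03]}
{"dr": [0.115, 0.03, -0.016], "delta_pos": [0.003, 0.011, 0.031]}
{"dr": [0.115, 0.034, -0.016], "delta_pos": [0.004, 0.005, 0.03]}
{"dr": [0.115, 0.038, -0.017], "delta_pos": [0.005, 0.0, 0.029]}
{"dr": [0.114, 0.041, -0.017], "delta_pos": [0.007, -0.005, 0.027]}
{"dr": [0.114, 0.045, -0.017], "delta_pos": [0.008, -0.01, 0.025]}
{"dr": [0.113, 0.048, -0.017], "delta_pos": [0.01, -0.015, 0.022]}
{"dr": [0.113, 0.05, -0.017], "delta_pos": [0.011, -0.019, 0.018]}
{"dr": [0.113, 0.052, -0.017], "delta_po
[... 500 characters left out ...]
0.023]}
{"dr": [0.111, 0.056, -0.021], "delta_pos": [0.007, -0.034, -0.028]}
{"dr": [0.111, 0.055, -0.022], "delta_pos": [0.004, -0.033, -0.033]}
{"dr": [0.111, 0.054, -0.024], "delta_pos": [0.001, -0.031, -0.037]}
{"dr": [0.11, 0.052, -0.026], "delta_pos": [-0.002, -0.03, -0.041]}
{"dr": [0.11, 0.051, -0.029], "delta_pos": [-0.006, -0.027, -0.045]}
{"dr": [0.109, 0.049, -0.031], "delta_pos": [-0.01, -0.025, -0.047]}
{"dr": [0.108, 0.048, -0.034], "delta_pos": [-0.014, -0.022, -0.049]}
{"dr": [0.107, 0.046, -0.038], "delta_pos": [-0.018, -0.019, -0.051]}
{"dr": [0.106, 0.044, -0.041], "delta_pos": [-0.022, -0.016, -0.051]}
{"dr": [0.104, 0.042, -0.045], "delta_pos": [-0.025, -0.013, -0.051]}
```

```bash
python3 -m creep '[{"dr":[0.11,-0.014,0.008],"delta_pos":[0.005,0.047,0.005],"grip":0.3},{"dr":[0.112,-0.009,0.004],"delta_pos":[0.004,0.045,0.01],"grip":0.3},{"dr":[0.113,-0.004,0],"delta_pos":[0.002,0.043,0.014],"grip":0.3},{"dr":[0.114,0.001,-0.003],"delta_pos":[0.001,0.039,0.018],"grip":0.3},{"dr":[0.115,0.006,-0.006],"delta_pos":[0.001,0.036,0.022],"grip":0.3},{"dr":[0.115,0.011,-0.009],"delta_pos":[0,0.031,0.025],"grip":0.3},{"dr":[0.116,0.016,-0.011],"delta_pos":[0,0.027,0.027],"grip":0.3},{"dr":[0.116,0.02,-0.013],"delta_pos":[0.001,0.022,0.029],"grip":0.3},{"dr":[0.116,0.025,-0.014],"delta_pos":[0.002,0.016,0.03],"grip":0.3},{"dr":[0.115,0.03,-0.016],"delta_pos":[0.003,0.011,0.031],"grip":0.3},{"dr":[0.115,0.034,-0.016],"delta_pos":[0.004,0.005,0.03],"grip":0.3},{"dr":[0.115,0.038,-0.017],"delta_pos":[0.005,0,0.029],"grip":0.3},{"dr":[0.114,0.041,-0.017],"delta_pos":[0.007,-0.005,0.027],"grip":0.3},{"dr":[0.114,0.045,-0.017],"delta_pos":[0.008,-0.01,0.025],"grip":0.3},{"dr":[0.113,0.048,-0.017],"delta_pos":[0.01,-0.015,0.022],"grip":0.3},{"dr":[0.113,0.05,-0.017],"delta_pos":[0.011,-0.019,0.018],"grip":0.3},{"dr":[0.113,0.052,-0.017],"delta_pos":[0.012,-0.023,0.014],"grip":0.3}]'
python3 -c "
from kin import *
import json
s=bot.get_state();print(s['q'])
for r in rows(s['q'],np.array([0.197,-0.025,2.334,4.29,1.147,0.83]),19): print(json.dumps({'dr':[round(float(x),3) for x in r[0]],'delta_pos':[round(float(x),3) for x in r[1]]}))
"
```

```text
t: 9.75
tool_pos: [0.6282, 0.3051, 0.7529]
ee_rot: [0.796, -0.398, -0.065, -0.452]
ft_force: [0.2, 1.2, -1.9]
opening: 0.0502
grasp_force: 24.0
[-0.04597027  0.01563938  1.82189156  2.36106139  1.53211969  0.48850454]
{"dr": [0.1, 0.048, -0.016], "delta_pos": [0.011, -0.023, 0.008]}
{"dr": [0.1, 0.049, -0.016], "delta_pos": [0.012, -0.025, 0.004]}
{"dr": [0.1, 0.05, -0.016], "delta_pos": [0.012, -0.027, 0.0]}
{"dr": [0.1, 0.051, -0.016], "delta_pos": [0.011, -0.029, -0.004]}
{"dr": [0.1, 0.051, -0.016], "delta_pos": [0.011, -0.03, -0.009]}
{"dr": [0.1, 0.051, -0.016], "delta_pos": [0.01, -0.031, -0.013]}
{"dr": [0.1, 0.051, -0.017], "delta_pos": [0.009, -0.031, -0.018]}
{"dr": [0.1, 0.05, -0.018], "delta_pos": [0.007, -0.031, -0.022]}
{"dr": [0.099, 0.05, -0.019], "delta_pos": [0.006, -0.03, -0.026]}
{"dr": [0.099, 0.049, -0.02], "delta_pos": [0.004, -0.029, -0.03]}
{"dr": [0.099, 0.048, -0.021], "delta_pos": [0.001, -0.028, -0.033]}
{"dr": [0.099, 0.047, -0.023], "delta_pos": [-0.001, -0.027, -0.036]}
{"dr": [0.098, 0.046, -0.025], "delta_pos": [-0.004, -0.025, -0.039]}
{"dr": [0.098, 0.045, -0.027], "delta_pos": [-0.007, -0.023, -0.041]}
{"dr": [0.097, 0.043, -0.029], "delta_pos": [-0.01, -0.021, -0.043]}
{"dr": [0.096, 0.042, -0.032], "delta_pos": [-0.013, -0.019, -0.045]}
{"dr": [0.095, 0.041, -0.034], "delta_pos": [-0.017, -0.016, -0.046]}
{"dr": [0.094, 0.039, -0.037], "delta_pos": [-0.02, -0.014, -0.046]}
{"dr": [0.093, 0.038, -0.04], "delta_pos": [-0.023, -0.011, -0.046]}
```

```bash
python3 -m creep '[{"dr":[0.112,0.054,-0.017],"delta_pos":[0.013,-0.026,0.009],"grip":0.3},{"dr":[0.112,0.055,-0.017],"delta_pos":[0.013,-0.029,0.004],"grip":0.3},{"dr":[0.112,0.056,-0.017],"delta_pos":[0.013,-0.031,-0.001],"grip":0.3},{"dr":[0.112,0.057,-0.017],"delta_pos":[0.013,-0.033,-0.007],"grip":0.3},{"dr":[0.112,0.057,-0.018],"delta_pos":[0.012,-0.034,-0.012],"grip":0.3},{"dr":[0.112,0.057,-0.018],"delta_pos":[0.01,-0.034,-0.018],"grip":0.3},{"dr":[0.112,0.056,-0.019],"delta_pos":[0.009,-0.034,-0.023],"grip":0.3},{"dr":[0.111,0.056,-0.021],"delta_pos":[0.007,-0.034,-0.028],"grip":0.3},{"dr":[0.111,0.055,-0.022],"delta_pos":[0.004,-0.033,-0.033],"grip":0.3},{"dr":[0.111,0.054,-0.024],"delta_pos":[0.001,-0.031,-0.037],"grip":0.3},{"dr":[0.11,0.052,-0.026],"delta_pos":[-0.002,-0.03,-0.041],"grip":0.3},{"dr":[0.11,0.051,-0.029],"delta_pos":[-0.006,-0.027,-0.045],"grip":0.3},{"dr":[0.109,0.049,-0.031],"delta_pos":[-0.01,-0.025,-0.047],"grip":0.3},{"dr":[0.108,0.048,-0.034],"delta_pos":[-0.014,-0.022,-0.049],"grip":0.3},{"dr":[0.107,0.046,-0.038],"delta_pos":[-0.018,-0.019,-0.051],"grip":0.3},{"dr":[0,0,0],"delta_pos":[0,0,0],"grip":0.3},{"dr":[0,0,0],"delta_pos":[0,0,0],"grip":0.3}]'
cat > tgt.py <<'E'
from kin import *
import sys,json
# python3 tgt.py x y z deg : remaining rotation and shift to tool-horizontal pose
x,y,z,deg=map(float,sys.argv[1:5]); d=np.array([np.cos(np.radians(deg)),np.sin(np.radians(deg)),0])
s=bot.get_state(); w=np.array(s["ee_rot"]); R=Ro.from_quat(w[[1,2,3,0]])
print("q",np.round(s["q"],3)); T=Rtool(d,[0,0,-1])
print("dr",np.round((T*R.inv()).as_rotvec(),3),"dp",np.round(np.array([x,y,z])+np.r_[.019*d[:2],0]-s["tool_pos"],4))
E
python3 tgt.py .611 -.151 .26 -45
```

```text
t: 11.88
tool_pos: [0.674, -0.1358, 0.3758]
ee_rot: [0.718, 0.183, 0.602, -0.297]
ft_force: [-0.4, -0.3, -1.8]
opening: 0.0501
grasp_force: 23.8
q [ 0.165 -0.022  2.271  4.058  1.191  0.791]
dr [ 0.212  0.091 -0.087] dp [-0.0495 -0.0286 -0.1158]
```

```bash
python3 -m creep '[{"dr":[0.071,0.03,-0.029],"delta_pos":[-0.017,-0.01,-0.036],"grip":0.3},{"dr":[0.071,0.03,-0.029],"delta_pos":[-0.016,-0.01,-0.036],"grip":0.3},{"dr":[0.071,0.03,-0.029],"delta_pos":[-0.016,-0.009,-0.036],"grip":0.3},{"dr":[0,0,0],"delta_pos":[0,0,0],"grip":0.3},{"dr":[0,0,0],"delta_pos":[0,0,0],"grip":0.3},{"dr":[0,0,0],"delta_pos":[0,0,0],"grip":0.3}]'
python3 tgt.py .611 -.151 .26 -45
python3 - <<'E'
from h import *
np.set_printoptions(precision=4,suppress=True)
ims=[]
for c in ["scene","side"]:
    im,d,K,M=cam(c); 
    for nm in ("tall_peg","tumbler"):
        P=seen(nm,c,K,M,d); print(c,nm,len(P))
        if len(P)<20: continue
        m=np.median(P[:,:2],0); P=P[np.hypot(*(P[:,:2]-m).T)<.06]
        away=m-M[:2,3]; away/=np.linalg.norm(away)
        zs=[(.07,.155,.018)] if nm=="tall_peg" else [(.2,.33,.027),(.2,.25,.027),(.28,.33,.027)]
        for a,b,r in zs:
            Q=P[(P[:,2]>a)&(P[:,2]<b)]
            if len(Q)>10: print(a,b,len(Q),cylfit(Q,r,m+.6*r*away))
        print("z",np.percentile(P[:,2],[1,99]))
    uv=K@(M[:3,:3].T@(np.array([.61,-.15,.2])-M[:3,3])); u,v=(uv[:2]/uv[2]).astype(int)
    ims.append(cv2.resize(im[v-70:v+70,u-80:u+80],(400,350)))
save("b.png",np.hstack(ims))
E
```

```text
t: 12.62
tool_pos: [0.6251, -0.1654, 0.2674]
ee_rot: [0.653, 0.272, 0.653, -0.27]
ft_force: [0.5, 0.0, -2.6]
opening: 0.0503
grasp_force: 23.8
q [ 0.193 -0.023  2.336  4.287  1.146  0.836]
dr [-0.002  0.001  0.001] dp [-0.0007  0.001  -0.0074]
scene tall_peg 380
0.07 0.155 242 (array([ 0.6111, -0.1511]), np.float64(0.0008968992794736157))
z [0.0539 0.173 ]
scene tumbler 704
0.2 0.33 704 (array([ 0.612 , -0.1514]), np.float64(0.0013101104359765098))
0.2 0.25 167 (array([ 0.6117, -0.1516]), np.float64(0.0010748557266363826))
0.28 0.33 377 (array([ 0.612 , -0.1514]), np.float64(0.0016672093997765897))
z [0.2196 0.3224]
side tall_peg 299
0.07 0.155 189 (array([ 0.6098, -0.1505]), np.float64(0.0008254337509425551))
z [0.0582 0.1755]
side tumbler 615
0.2 0.33 615 (array([ 0.6107, -0.1511]), np.float64(0.001402733655803897))
0.2 0.25 139 (array([ 0.6099, -0.1514]), np.float64(0.0008596214829648778))
0.28 0.33 361 (array([ 0.6113, -0.1506]), np.float64(0.001929497612793287))
z [0.2216 0.3253]
```

View pics/b.png

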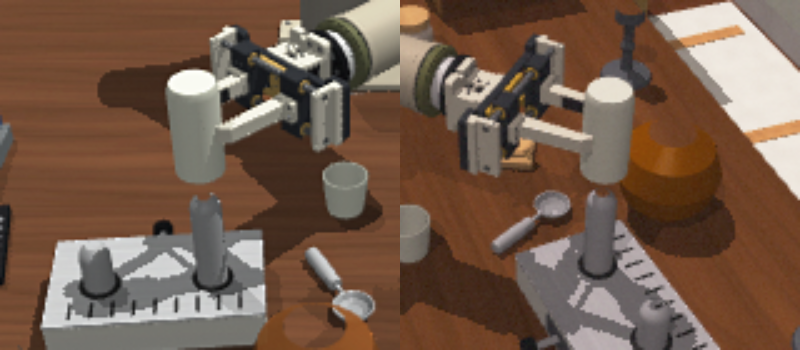

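The tumbler hangs upright, foot up, straight above the tall peg, and both cameras put it within 1 mm. I lower it.

```bash
python3 -m creep '[{"dr":[0,0,0],"delta_pos":[-0.001,0,-0.02],"grip":0.3},{"dr":[0,0,0],"delta_pos":[0,0,-0.02],"grip":0.3},{"dr":[0,0,0],"delta_pos":[0,0,-0.02],"grip":0.3},{"dr":[0,0,0],"delta_pos":[0,0,-0.02],"grip":0.3},{"dr":[0,0,0],"delta_pos":[0,0,-0.02],"grip":0.3},{"dr":[0,0,0],"delta_pos":[0,0,-0.02],"grip":0.3},{"dr":[0,0,0],"delta_pos":[0,0,-0.01],"grip":0.3},{"dr":[0,0,0],"delta_pos":[0,0,0],"grip":0.3},{"dr":[0,0,0],"delta_pos":[0,0,0],"grip":0.3}]'
python3 tgt.py .6105 -.151 .126 -45
python3 -m creep '[{"dr":[0,0,0],"delta_pos":[0,0,-0.002],"grip":0.3},{"dr":[0,0,0],"delta_pos":[0,0,-0.002],"grip":0.3},{"dr":[0,0,0],"delta_pos":[0,0,-0.001],"grip":0.3},{"dr":[0,0,0],"delta_pos":[0,0,0],"grip":0.3}]'
```

```text
t: 14.05
tool_pos: [0.6235, -0.1656, 0.1363]
ee_rot: [0.652, 0.272, 0.654, -0.27]
ft_force: [-0.4, -0.3, -1.4]
opening: 0.0501
grasp_force: 23.8
q [0.194 0.421 2.232 4.18  1.304 1.156]
dr [-0.003 -0.001  0.002] dp [ 0.0005  0.0012 -0.0103]
t: 14.55
tool_pos: [0.6231, -0.1657, 0.1304]
ee_rot: [0.652, 0.272, 0.654, -0.27]
ft_force: [1.1, -1.9, -1.6]
opening: 0.0502
grasp_force: 23.8
```

```bash
python3 -m creep '[{"dr":[0,0,0],"delta_pos":[0,0.001,-0.001],"grip":0.3},{"dr":[0,0,0],"delta_pos":[0,0,-0.001],"grip":0.3},{"dr":[0,0,0],"delta_pos":[0,0,-0.001],"grip":0.3},{"dr":[0,0,0],"delta_pos":[0,0,0],"grip":0.3}]'
python3 -m creep '[{"dr":[0,0,0],"delta_pos":[0,0,-0.001],"grip":0.3},{"dr":[0,0,0],"delta_pos":[0,0,0],"grip":0.3}]'
```

```text
t: 15.05
tool_pos: [0.623, -0.1647, 0.1273]
ee_rot: [0.652, 0.272, 0.654, -0.27]
ft_force: [0.8, -0.1, -2.1]
opening: 0.0499
grasp_force: 23.8
t: 15.3
tool_pos: [0.623, -0.1648, 0.1264]
ee_rot: [0.652, 0.272, 0.654, -0.27]
ft_force: [-0.6, -0.8, -3.1]
opening: 0.0504
grasp_force: 23.8
```

```bash
python3 -m creep '[{"dr":[0,0,0],"delta_pos":[0,0,-0.001],"grip":0.3},{"dr":[0,0,0],"delta_pos":[0,0,0],"grip":0.3}]'
```

```text
t: 15.55
tool_pos: [0.6232, -0.1648, 0.126]
ee_rot: [0.652, 0.272, 0.654, -0.27]
ft_force: [-0.4, -1.0, -0.4]
opening: 0.0503
grasp_force: 23.7
```

```bash
python3 -m creep '[{"dr":[0,0,0],"delta_pos":[0,0,-0.0005],"grip":0.3},{"dr":[0,0,0],"delta_pos":[0,0,0],"grip":0.3}]'; python3 -m creep '[{"dr":[0,0,0],"delta_pos":[0,0,-0.0005],"grip":0.3},{"dr":[0,0,0],"delta_pos":[0,0,0],"grip":0.3}]'
```

```text
t: 15.8
tool_pos: [0.6234, -0.1648, 0.1259]
ee_rot: [0.653, 0.272, 0.653, -0.27]
ft_force: [-0.9, -1.1, 4.2]
opening: 0.0501
grasp_force: 23.6
t: 16.05
tool_pos: [0.6235, -0.1648, 0.1258]
ee_rot: [0.653, 0.272, 0.653, -0.27]
ft_force: [-0.8, -2.1, 5.8]
opening: 0.05
grasp_force: 23.6
```

Contact is made, with the wrist force up from about −2 to +6 N. I release gently and back out along the tool axis.

```bash
python3 -m creep '[{"dr":[0,0,0],"delta_pos":[0,0,0],"grip":0.52},{"dr":[0,0,0],"delta_pos":[0,0,0],"grip":0.56},{"dr":[0,0,0],"delta_pos":[0,0,0],"grip":0.62},{"dr":[0,0,0],"delta_pos":[0,0,0],"grip":0.8},{"dr":[0,0,0],"delta_pos":[0,0,0],"grip":1},{"dr":[0,0,0],"delta_pos":[0,0,0],"grip":1},{"dr":[0,0,0],"delta_pos":[0,0,0],"grip":1}]' 4
python3 -m creep '[{"dr":[0,0,0],"delta_pos":[-0.008,0.008,0],"grip":1},{"dr":[0,0,0],"delta_pos":[-0.012,0.012,0],"grip":1},{"dr":[0,0,0],"delta_pos":[-0.012,0.012,0],"grip":1},{"dr":[0,0,0],"delta_pos":[-0.012,0.012,0],"grip":1},{"dr":[0,0,0],"delta_pos":[-0.012,0.012,0],"grip":1},{"dr":[0,0,0],"delta_pos":[0,0,0],"grip":1}]'
python3 - <<'E'
from h import *
np.set_printoptions(precision=4,suppress=True)
ims=[];print(bot.get_state()["q"])
for c in ["scene","side"]:
    im,d,K,M=cam(c); 
    for nm in ("tumbler","knob_grip"):
        r=vision.spot_point(nm,c); z=.18 if nm=="tumbler" else .031
        P=seen(nm,c,K,M,d); print(c,nm,len(P),[(np.round(x["confidence"],2),x["xy"],ray_at_z(x["xy"],K,M,z)) for x in r[:2]])
        if len(P): print(np.percentile(P,[1,50,99],axis=0))
    uv=K@(M[:3,:3].T@(np.array([.57,-.15,.1])-M[:3,3])); u,v=(uv[:2]/uv[2]).astype(int)
    ims.append(cv2.resize(im[v-70:v+70,u-80:u+80],(400,350)))
save("c.png",np.hstack(ims))
E
```

```text
t: 16.92
tool_pos: [0.623, -0.1647, 0.1244]
ee_rot: [0.652, 0.272, 0.654, -0.27]
ft_force: [0.2, -0.4, -0.6]
opening: 0.0915
grasp_force: 0.0
t: 17.68
tool_pos: [0.5666, -0.1076, 0.1242]
ee_rot: [0.652, 0.271, 0.655, -0.27]
ft_force: [-0.1, 0.8, 0.8]
opening: 0.0929
grasp_force: 0.0
[0.4036 0.4269 2.2818 4.3644 1.41   1.1656]
scene tumbler 615 [(np.float64(0.92), [271.8, 189.9], array([ 0.6098, -0.1515,  0.18  ])), (np.float64(0.65), [327.4, 196.1], array([0.6367, 0.0004, 0.18  ]))]
[[ 0.5977 -0.1699  0.0767]
 [ 0.6335 -0.1463  0.1429]
 [ 0.6404 -0.1257  0.1818]]
scene knob_grip 0 [(np.float64(0.64), [329.2, 196.0], array([0.4464, 0.0062, 0.031 ])), (np.float64(0.6), [257.0, 208.6], array([ 0.5116, -0.2214,  0.031 ]))]
side tumbler 569 [(np.float64(0.61), [347.8, 207.6], array([ 0.6083, -0.1496,  0.18  ]))]
[[ 0.5826 -0.1792  0.0804]
 [ 0.6006 -0.1705  0.1502]
 [ 0.6284 -0.1356  0.1854]]
side knob_grip 41 [(np.float64(0.47), [318.1, 271.3], array([ 0.4913, -0.2257,  0.031 ]))]
[[ 0.4867 -0.2405  0.033 ]
 [ 0.4954 -0.2305  0.0398]
 [ 0.5241 -0.2254  0.0466]]
```

View pics/c.png

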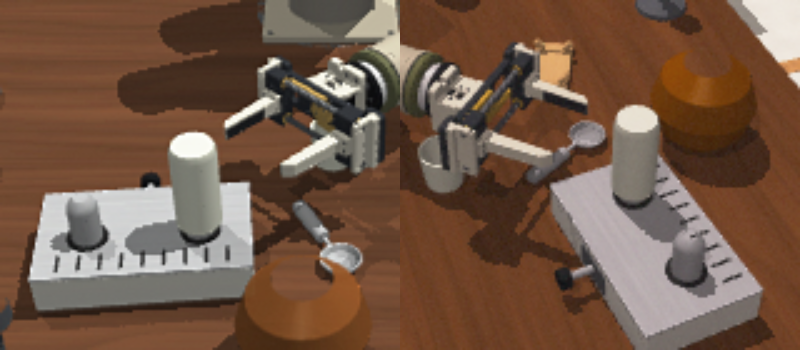

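The tumbler hangs on the tall peg, released, and the gripper is clear of it. In the side view the knob sticks out of the dryer front. Next I plan the return to tool-down above the knob.

```bash
python3 -m creep '[{"dr":[0,0,0],"delta_pos":[-0.012,0.012,0.015],"grip":1},{"dr":[0,0,0],"delta_pos":[-0.012,0.012,0.03],"grip":1},{"dr":[0,0,0],"delta_pos":[-0.005,0.005,0.03],"grip":1},{"dr":[0,0,0],"delta_pos":[0,0,0.03],"grip":1},{"dr":[0,0,0],"delta_pos":[0,0,0],"grip":1},{"dr":[0,0,0],"delta_pos":[0,0,0],"grip":1}]'
python3 - <<'E'
from kin import *
s=bot.get_state(); q=s["q"]; print(q)
c=.1; x=[np.cos(c),np.sin(c),0]
t=ik(np.array([.46,-.23,.26]),Rtool([0,0,-1],x),[np.array([-.5,.1,1.4,0,1.6,.95])]); print(t)
f=lambda v:",".join(f"{a:g}" for a in np.round(v,3)+0.)
for i,r in enumerate(rows(q,t[0],36)): print(f'{{"dr":[{f(r[0])}],"delta_pos":[{f(r[1])}],"grip":1}},', r[2] if i%3==0 else "")
E
```

```text
t: 18.92
tool_pos: [0.5419, -0.087, 0.2275]
ee_rot: [0.655, 0.268, 0.653, -0.268]
ft_force: [0.2, -0.6, -0.4]
opening: 0.0931
grasp_force: 0.0
[0.49121851 0.01321897 2.42148248 4.47821344 1.37868885 0.88806969]
[array([-5.63171017e-01, -1.19271365e-01,  1.62004284e+00, -3.05547092e-16,
        1.64082118e+00,  9.07625310e-01])]
{"dr":[-0.064,-0.065,0.06],"delta_pos":[0.03,0.016,0.045],"grip":1}, [ 0.57 -0.07  0.27]
{"dr":[-0.068,-0.065,0.058],"delta_pos":[0.026,0.018,0.046],"grip":1}, 
{"dr":[-0.071,-0.064,0.056],"delta_pos":[0.021,0.02,0.045],"grip":1}, 
{"dr":[-0.074,-0.064,0.054],"delta_pos":[0.017,0.022,0.045],"grip":1}, [ 0.64 -0.01  0.41]
{"dr":[-0.077,-0.063,0.052],"delta_pos":[0.013,0.023,0.043],"grip":1}, 
{"dr":[-0.08,-0.061,0.05],"delta_pos":[0.009,0.025,0.041],"grip":1}, 
{"dr":[-0.084,-0.06,0.048],"delta_pos":[0.005,0.026,0.038],"grip":1}, [0.66 0.06 0.53]
{"dr":[-0.087,-0.058,0.046],"delta_pos":[0.002,0.028,0.035],"grip":1}, 
{"dr":[-0.089,-0.056,0.044],"delta_pos":[-0.001,0.029,0.03],"grip":1}, 
{"dr":[-0.092,-0.054,0.042],"delta_pos":[-0.004,0.029,0.026],"grip":1}, [0
[... 1361 characters left out ...]
.017,-0.005],"delta_pos":[-0.003,-0.04,-0.03],"grip":1}, [0.57 0.22 0.33]
{"dr":[-0.123,0.021,-0.008],"delta_pos":[-0.004,-0.045,-0.026],"grip":1}, 
{"dr":[-0.122,0.026,-0.012],"delta_pos":[-0.006,-0.05,-0.023],"grip":1}, 
{"dr":[-0.122,0.03,-0.016],"delta_pos":[-0.009,-0.054,-0.018],"grip":1}, [0.55 0.07 0.27]
{"dr":[-0.121,0.034,-0.02],"delta_pos":[-0.012,-0.057,-0.013],"grip":1}, 
{"dr":[-0.12,0.038,-0.024],"delta_pos":[-0.015,-0.059,-0.007],"grip":1}, 
{"dr":[-0.119,0.042,-0.028],"delta_pos":[-0.018,-0.061,-0.001],"grip":1}, [ 0.51 -0.11  0.24]
{"dr":[-0.117,0.046,-0.032],"delta_pos":[-0.022,-0.061,0.005],"grip":1}, 
{"dr":[-0.116,0.049,-0.036],"delta_pos":[-0.026,-0.06,0.011],"grip":1},
```

```bash
python3 -m creep '[{"dr":[-0.064,-0.065,0.06],"delta_pos":[0.03,0.016,0.045],"grip":1},{"dr":[-0.068,-0.065,0.058],"delta_pos":[0.026,0.018,0.046],"grip":1},{"dr":[-0.071,-0.064,0.056],"delta_pos":[0.021,0.02,0.045],"grip":1},{"dr":[-0.074,-0.064,0.054],"delta_pos":[0.017,0.022,0.045],"grip":1},{"dr":[-0.077,-0.063,0.052],"delta_pos":[0.013,0.023,0.043],"grip":1},{"dr":[-0.08,-0.061,0.05],"delta_pos":[0.009,0.025,0.041],"grip":1},{"dr":[-0.084,-0.06,0.048],"delta_pos":[0.005,0.026,0.038],"grip":1},{"dr":[-0.087,-0.058,0.046],"delta_pos":[0.002,0.028,0.035],"grip":1},{"dr":[-0.089,-0.056,0.044],"delta_pos":[-0.001,0.029,0.03],"grip":1},{"dr":[-0.092,-0.054,0.042],"delta_pos":[-0.004,0.029,0.026],"grip":1},{"dr":[-0.095,-0.051,0.04],"delta_pos":[-0.006,0.029,0.021],"grip":1},{"dr":[-0.098,-0.049,0.038],"delta_pos":[-0.007,0.029,0.016],"grip":1},{"dr":[-0.101,-0.046,0.036],"delta_pos":[-0.008,0.028,0.01],"grip":1},{"dr":[-0.103,-0.043,0.034],"delta_pos":[-0.009,0.027,0.004],"grip":1},{"dr":[-0.106,-0.039,0.032],"delta_pos":[-0.009,0.025,-0.001],"grip":1},{"dr":[-0.108,-0.036,0.03],"delta_pos":[-0.009,0.023,-0.007],"grip":1},{"dr":[-0.11,-0.032,0.028],"delta_pos":[-0.008,0.02,-0.012],"grip":1},{"dr":[-0.112,-0.028,0.026],"delta_pos":[-0.007,0.016,-0.017],"grip":1}]'
python3 -c "
from h import *
print(bot.get_state()['q'])"
```

```text
t: 21.18
tool_pos: [0.5981, 0.3468, 0.6327]
ee_rot: [0.846, -0.474, 0.06, -0.235]
ft_force: [0.3, 1.1, -0.0]
opening: 0.0929
grasp_force: 0.0
[-0.03309732 -0.05401332  2.02408136  2.23660142  1.50569043  0.89625945]
```

```bash
python3 -m creep '[{"dr":[-0.114,-0.024,0.023],"delta_pos":[-0.006,0.012,-0.021],"grip":1},{"dr":[-0.116,-0.02,0.021],"delta_pos":[-0.005,0.007,-0.025],"grip":1},{"dr":[-0.118,-0.015,0.018],"delta_pos":[-0.004,0.002,-0.029],"grip":1},{"dr":[-0.119,-0.011,0.015],"delta_pos":[-0.003,-0.003,-0.031],"grip":1},{"dr":[-0.12,-0.006,0.012],"delta_pos":[-0.002,-0.009,-0.033],"grip":1},{"dr":[-0.121,-0.002,0.009],"delta_pos":[-0.001,-0.015,-0.034],"grip":1},{"dr":[-0.122,0.003,0.006],"delta_pos":[-0.001,-0.022,-0.034],"grip":1},{"dr":[-0.122,0.008,0.003],"delta_pos":[-0.001,-0.028,-0.034],"grip":1},{"dr":[-0.123,0.012,-0.001],"delta_pos":[-0.002,-0.034,-0.032],"grip":1},{"dr":[-0.123,0.017,-0.005],"delta_pos":[-0.003,-0.04,-0.03],"grip":1},{"dr":[-0.123,0.021,-0.008],"delta_pos":[-0.004,-0.045,-0.026],"grip":1},{"dr":[-0.122,0.026,-0.012],"delta_pos":[-0.006,-0.05,-0.02],"grip":1},{"dr":[-0.122,0.03,-0.016],"delta_pos":[-0.009,-0.054,-0.01],"grip":1},{"dr":[-0.121,0.034,-0.02],"delta_pos":[-0.02,-0.055,0],"grip":1},{"dr":[-0.12,0.038,-0.024],"delta_pos":[-0.02,-0.055,0],"grip":1},{"dr":[-0.119,0.042,-0.028],"delta_pos":[-0.02,-0.055,0],"grip":1},{"dr":[-0.117,0.046,-0.032],"delta_pos":[-0.02,-0.06,0],"grip":1},{"dr":[-0.116,0.049,-0.036],"delta_pos":[-0.02,-0.06,0],"grip":1},{"dr":[0,0,0],"delta_pos":[0,0,0],"grip":1},{"dr":[0,0,0],"delta_pos":[0,0,0],"grip":1}]'
cat > kn.py <<'E'
from kin import *
import sys
np.set_printoptions(precision=4,suppress=True)
s=bot.get_state(); w=np.array(s["ee_rot"]); R=Ro.from_quat(w[[1,2,3,0]])
print("q",s["q"],"dr",(Rtool([0,0,-1],[np.cos(.1),np.sin(.1),0])*R.inv()).as_rotvec(),"pos",s["tool_pos"])
im,d,K,M=cam("wrist"); save(sys.argv[1],im)
for n in ("knob_grip","air_knob"):
    for r in vision.spot_point(n,"wrist")[:2]: print(n,r["confidence"],r["xy"],ray_at_z(r["xy"],K,M,.031))
P=seen("knob_grip","wrist",K,M,d)
if len(P): print(len(P),np.percentile(P,[2,50,98],axis=0))
E
python3 kn.py w2.png
```

```text
t: 23.68
tool_pos: [0.4505, -0.2155, 0.2753]
ee_rot: [-0.002, 0.999, 0.052, -0.001]
ft_force: [0.1, -0.4, 0.1]
opening: 0.0929
grasp_force: 0.0
q [-0.5501 -0.1596  1.6296  0.0015  1.6752  0.9173] dr [-0.0031 -0.0023 -0.0036] pos [ 0.4505 -0.2155  0.2753]
knob_grip 0.68 [335.1, 136.1] [ 0.4962 -0.2299  0.031 ]
knob_grip 0.52 [278.1, 23.4] [ 0.6234 -0.1451  0.031 ]Traceback (most recent call last):
  File "kn.py", line 8, in <module>
    for r in vision.spot_point(n,"wrist")[:2]: print(n,r["confidence"],r["xy"],ray_at_z(r["xy"],K,M,.031))
             ~~~~~~~~~~~~~~~~~^^^^^^^^^^^
ValueError: it knows: dryer, globe_vase, knob_grip, remote, rest, short_peg, small_cup, spoon, sugar_jar, tall_peg, tall_peg_tip, tumbler, tumbler_mid, tumbler_mouth
```

View pics/w2.png

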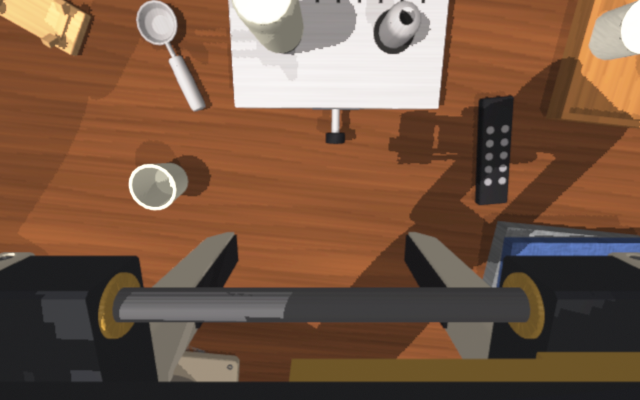

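The black knob head is at (335, 137), its stem pointing up the image to the dryer front at row 107, square to the fingers. That puts it at about (0.497, −0.230). I go down over it.

```bash
python3 -m creep '[{"dr":[-0.003,-0.002,-0.004],"delta_pos":[0.016,-0.005,-0.04],"grip":1},{"dr":[0,0,0],"delta_pos":[0.015,-0.005,-0.05],"grip":1},{"dr":[0,0,0],"delta_pos":[0.015,-0.004,-0.05],"grip":1},{"dr":[0,0,0],"delta_pos":[0,0,-0.03],"grip":1},{"dr":[0,0,0],"delta_pos":[0,0,0],"grip":1},{"dr":[0,0,0],"delta_pos":[0,0,0],"grip":1}]' 25
sed -i 's/("knob_grip","air_knob")/("knob_grip",)/' kn.py; python3 kn.py w3.png
```

```text
t: 24.52
tool_pos: [0.4974, -0.2304, 0.1085]
ee_rot: [0.002, 0.999, 0.05, 0.002]
ft_force: [0.9, -0.1, 1.3]
opening: 0.0931
grasp_force: 0.0
q [-0.5263  0.0427  1.7401 -0.0013  1.3537  0.9446] dr [ 0.0036  0.0037 -0.0002] pos [ 0.4974 -0.2304  0.1085]
knob_grip 0.89 [318.5, 201.7] [ 0.4961 -0.2297  0.031 ]
770 [[ 0.4897 -0.2397  0.033 ]
 [ 0.5008 -0.2279  0.0388]
 [ 0.5277 -0.2182  0.0448]]
```

View pics/w3.png

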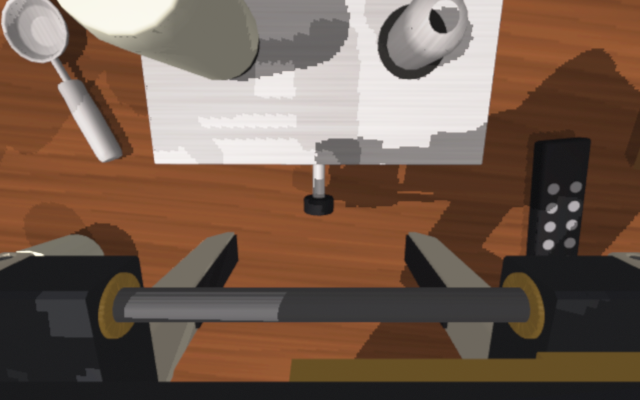

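The knob head at (318, 203) is centred between the fingers, and its position is confirmed to 1 mm.

```bash
python3 -m creep '[{"dr":[0.003,0.003,0],"delta_pos":[-0.001,0.001,-0.03],"grip":1},{"dr":[0,0,0],"delta_pos":[0,0,-0.03],"grip":1},{"dr":[0,0,0],"delta_pos":[0,0,-0.025],"grip":1},{"dr":[0,0,0],"delta_pos":[0,0,-0.011],"grip":1},{"dr":[0,0,0],"delta_pos":[0,0,0],"grip":0.6},{"dr":[0,0,0],"delta_pos":[0,0,0],"grip":0.3},{"dr":[0,0,0],"delta_pos":[0,0,0],"grip":0.1},{"dr":[0,0,0],"delta_pos":[0,0,0],"grip":0.1},{"dr":[0,0,0],"delta_pos":[0,0,0],"grip":0.1},{"dr":[0,0,0],"delta_pos":[0,0,0],"grip":0.1},{"dr":[0,0,0],"delta_pos":[0,0,0],"grip":0.1},{"dr":[0,0,0],"delta_pos":[0,0,0],"grip":0.1}]' 25
```

```text
t: 26.18
tool_pos: [0.4955, -0.2287, 0.0109]
ee_rot: [-0.0, 0.999, 0.05, -0.001]
ft_force: [-0.6, 3.3, 0.7]
opening: 0.0224
grasp_force: 23.9
```

Gripped. I pull 40 mm along the dryer's −x.

```bash
python3 -m creep '[{"dr":[0,0,0],"delta_pos":[-0.006,-0.0006,0],"grip":0.1},{"dr":[0,0,0],"delta_pos":[-0.008,-0.0008,0],"grip":0.1},{"dr":[0,0,0],"delta_pos":[-0.008,-0.0008,0],"grip":0.1},{"dr":[0,0,0],"delta_pos":[-0.008,-0.0008,0],"grip":0.1},{"dr":[0,0,0],"delta_pos":[-0.006,-0.0006,0],"grip":0.1},{"dr":[0,0,0],"delta_pos":[0,0,0],"grip":0.1},{"dr":[0,0,0],"delta_pos":[0,0,0],"grip":0.1}]'
```

```text
t: 27.05
tool_pos: [0.4601, -0.2323, 0.0113]
ee_rot: [-0.0, 0.999, 0.05, 0.0]
ft_force: [4.9, 5.4, 1.1]
opening: 0.0227
grasp_force: 23.5
```

```bash
python3 -m creep '[{"dr":[0,0,0],"delta_pos":[-0.002,-0.0002,0],"grip":0.1},{"dr":[0,0,0],"delta_pos":[-0.002,-0.0002,0],"grip":0.1},{"dr":[0,0,0],"delta_pos":[0,0,0],"grip":0.1}]'; python3 -m creep '[{"dr":[0,0,0],"delta_pos":[-0.001,0,0],"grip":0.1},{"dr":[0,0,0],"delta_pos":[0,0,0],"grip":0.1}]'
```

```text
t: 27.42
tool_pos: [0.4589, -0.2325, 0.0124]
ee_rot: [-0.0, 0.999, 0.05, 0.003]
ft_force: [12.7, 8.6, 0.1]
opening: 0.0209
grasp_force: 22.3
t: 27.68
tool_pos: [0.4588, -0.2326, 0.0126]
ee_rot: [0.0, 0.999, 0.05, 0.004]
ft_force: [17.7, 9.4, -2.3]
opening: 0.0211
grasp_force: 21.5
```

```bash
python3 -m creep '[{"dr":[0,0,0],"delta_pos":[0.003,0,0],"grip":0.1},{"dr":[0,0,0],"delta_pos":[0,0,0],"grip":0.5},{"dr":[0,0,0],"delta_pos":[0,0,0],"grip":1},{"dr":[0,0,0],"delta_pos":[0,0,0],"grip":1},{"dr":[0,0,0],"delta_pos":[0,0,0],"grip":1},{"dr":[0,0,0],"delta_pos":[0,0,0.03],"grip":1},{"dr":[0,0,0],"delta_pos":[0,0,0.04],"grip":1},{"dr":[0,0,0],"delta_pos":[0,0,0.03],"grip":1},{"dr":[0,0,0],"delta_pos":[0,0,0],"grip":1},{"dr":[0,0,0],"delta_pos":[0,0,0],"grip":1}]'; python3 kn.py w4.png
```

```text
t: 28.92
tool_pos: [0.4571, -0.2331, 0.11]
ee_rot: [-0.0, 0.999, 0.05, -0.001]
ft_force: [-0.1, 0.8, -0.2]
opening: 0.0931
grasp_force: 0.0
q [-0.571  -0.047   1.8269 -0.0007  1.3634  0.9   ] dr [-0.0004 -0.0018  0.0001] pos [ 0.4571 -0.2331  0.11  ]
knob_grip 0.6 [322.3, 195.1] [ 0.4612 -0.2348  0.031 ]
1180 [[ 0.4554 -0.2425  0.0327]
 [ 0.477  -0.2293  0.0364]
 [ 0.5256 -0.2223  0.0446]]
```

View pics/w4.png

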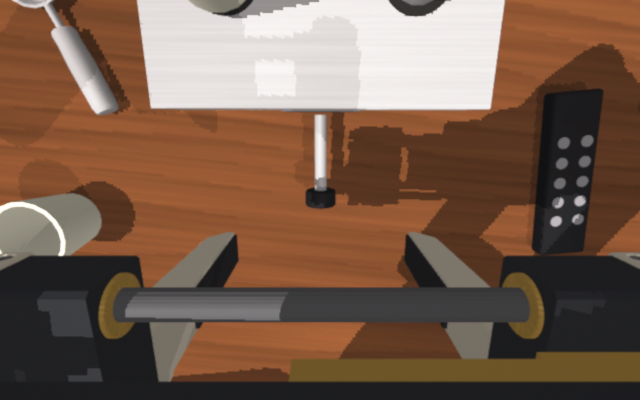

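Run:
```python
from h import *
import cv2
np.set_printoptions(precision=4,suppress=True)
im,d,K,M=cam("wrist")
n=np.array([np.cos(.1),np.sin(.1),0])
P=cloud(d,K,M); D=P[(P[:,2]>.048)&(P[:,2]<.06)]
e=D@n; print("deck front", np.percentile(e,[.2,.5,1,2]))
Q=D[e<np.percentile(e,.5)+.004]; fit=np.polyfit(Q[:,1],Q[:,0],1); print("edge slope",fit)
g=im.astype(int).sum(2)
for r in vision.outline_of("knob_grip","wrist")[:1]:
    v,u=np.nonzero(r["pixels"]); print(u.min(),u.max(),v.min(),v.max())
dark=(g<110)
col=[(v,g[v,320],round(float(d[v,320]),3)) for v in range(100,216,3)]; print(col)
for px in ((320,107),(320,188),(320,208)):
  for z in (.055,.031,.018,.044): print(px,z,ray_at_z(px,K,M,z)@n)
```

```text
deck front [0.3942 0.3994 0.4113 0.4297]
edge slope [-0.1096  0.3986]
306 335 114 207
[(100, np.int64(672), 0.233), (103, np.int64(669), 0.234), (106, np.int64(654), 0.236), (109, np.int64(347), 0.246), (112, np.int64(262), 0.288), (115, np.int64(680), 0.255), (118, np.int64(685), 0.254), (121, np.int64(687), 0.256), (124, np.int64(687), 0.257), (127, np.int64(686), 0.258), (130, np.int64(685), 0.258), (133, np.int64(714), 0.258), (136, np.int64(731), 0.259), (139, np.int64(732), 0.258), (142, np.int64(732), 0.26), (145, np.int64(732), 0.26), (148, np.int64(732), 0.262), (151, np.int64(732), 0.262), (154, np.int64(731), 0.263), (157, np.int64(731), 0.264), (160, np.int64(731), 0.264), (163, np.int64(731), 0.263), (166, np.int64(729), 0.265), (169, np.int64(729), 0.266), (172, np.int64(729), 0.266), (175, np.int64(723), 0.267), (178, np.int64(438), 0.267), (181, np.int64(428), 0.268), (184, np.int64(426), 0.269), (187, np.int64(334), 0.269), (190, np.int64(220), 0.269), (193, np.int64(81), 0.263), (196, np.int64(92), 0.264), (199, np.int64(91), 0.264), (202, np.int64(98), 0.264), (205, np.int64(150), 0.265), (208, np.int64(237), 0.312), (211, np.int64(289), 0.312), (214, np.int64(302), 0.312)]
(320, 107) 0.055 0.5074334213071136
(320, 107) 0.031 0.508001439299168
(320, 107) 0.018 0.5083091157115308
(320, 107) 0.044 0.5076937628868052
(320, 188) 0.055 0.4467314306830129
(320, 188) 0.031 0.44134801157312165
(320, 188) 0.018 0.43843199288859735
(320, 188) 0.044 0.4442640302576461
(320, 208) 0.055 0.43047805979223724
(320, 208) 0.031 0.42350110291601395
(320, 208) 0.018 0.419721917941393
(320, 208) 0.044 0.42728028789063494
```

Run:
```python
from h import *
n=np.array([np.cos(.1),np.sin(.1),0]); c=vision.calibration("wrist"); K=np.array(c["intrinsics"])
for f,p,w,u in (("w3.png",[.4974,-.2304,.1085],[.002,.999,.05,.002],318),("w4.png",[.4571,-.2331,.11],[0,.999,.05,-.001],320)):
    g=cv2.imread("pics/"+f).astype(int).sum(2); T=np.eye(4); w=np.array(w); T[:3,:3]=Ro.from_quat(w[[1,2,3,0]]).as_matrix(); T[:3,3]=p; M=T@np.array(c["T_tool_cam"])
    col=g[:,u-3:u+4].mean(1); print([(v,int(col[v])) for v in list(range(155,222,2) if f=="w3.png" else list(range(102,116,2))+list(range(184,212,2)))])
    dk=[v for v in range(180,225) if col[v]<175]; a,b=min(dk),max(dk)
    side=g[:,u-30:u-20].mean(1); e=np.argmin(np.diff(side[90:180]))+90.5
    E=ray_at_z((u,e),K,M,.055)@n; print(f,e,a,b,"front",E,"back gap",E-ray_at_z((u,a-.5),K,M,.0435)@n,"face gap",E-ray_at_z((u,b+.5),K,M,.0435)@n)
```

```text
[(155, 496), (157, 419), (159, 411), (161, 450), (163, 472), (165, 639), (167, 665), (169, 665), (171, 664), (173, 664), (175, 664), (177, 662), (179, 509), (181, 391), (183, 391), (185, 390), (187, 390), (189, 389), (191, 389), (193, 375), (195, 301), (197, 227), (199, 60), (201, 77), (203, 80), (205, 116), (207, 134), (209, 131), (211, 130), (213, 130), (215, 190), (217, 277), (219, 259), (221, 256)]
w3.png 164.5 198 214 front 0.5064306815057825 back gap 0.028834597897525793 face gap 0.04341989297723603
[(102, 672), (104, 668), (106, 658), (108, 528), (110, 340), (112, 243), (114, 405), (184, 418), (186, 394), (188, 328), (190, 244), (192, 67), (194, 87), (196, 88), (198, 90), (200, 90), (202, 96), (204, 126), (206, 141), (208, 199), (210, 282)]
w4.png 108.5 191 207 front 0.5069096679242981 back gap 0.06450163039584317 face gap 0.07902783072707603
```

The measurement leaves a few mm of doubt about the pull, so I regrip the knob and tug once more to confirm the end stop.

```bash
python3 -m creep '[{"dr":[0,0,0],"delta_pos":[0.003,0,-0.04],"grip":1},{"dr":[0,0,0],"delta_pos":[0,0,-0.04],"grip":1},{"dr":[0,0,0],"delta_pos":[0,0,-0.018],"grip":1},{"dr":[0,0,0],"delta_pos":[0,0,0],"grip":0.5},{"dr":[0,0,0],"delta_pos":[0,0,0],"grip":0.1},{"dr":[0,0,0],"delta_pos":[0,0,0],"grip":0.1},{"dr":[0,0,0],"delta_pos":[0,0,0],"grip":0.1},{"dr":[0,0,0],"delta_pos":[0,0,0],"grip":0.1},{"dr":[0,0,0],"delta_pos":[0,0,0],"grip":0.1}]' 35; python3 -m creep '[{"dr":[0,0,0],"delta_pos":[-0.002,-0.0002,0],"grip":0.1},{"dr":[0,0,0],"delta_pos":[0,0,0],"grip":0.1},{"dr":[0,0,0],"delta_pos":[0,0,0],"grip":0.1}]';  python3 -m creep '[{"dr":[0,0,0],"delta_pos":[-0.002,-0.0002,0],"grip":0.1},{"dr":[0,0,0],"delta_pos":[0,0,0],"grip":0.1},{"dr":[0,0,0],"delta_pos":[0,0,0],"grip":0.1}]'
```

```text
t: 30.3
tool_pos: [0.4607, -0.2333, 0.0132]
ee_rot: [0.0, 0.999, 0.05, -0.0]
ft_force: [0.1, -0.0, -0.1]
opening: 0.0376
grasp_force: 0.0
t: 30.68
tool_pos: [0.4582, -0.2325, 0.0127]
ee_rot: [-0.001, 0.999, 0.05, -0.001]
ft_force: [-0.1, 4.4, 2.1]
opening: 0.0202
grasp_force: 31.1
t: 31.05
tool_pos: [0.458, -0.2325, 0.0129]
ee_rot: [-0.001, 0.999, 0.05, 0.001]
ft_force: [8.2, 5.9, -4.4]
opening: 0.0201
grasp_force: 29.5
```

The arm stalls at the same spot (x ≈ 0.458) with the force rising to 8 N, so this is the end stop. I release and retreat.

```bash
python3 -m creep '[{"dr":[0,0,0],"delta_pos":[0,0,0],"grip":0.4},{"dr":[0,0,0],"delta_pos":[0,0,0],"grip":0.7},{"dr":[0,0,0],"delta_pos":[0,0,0],"grip":1},{"dr":[0,0,0],"delta_pos":[0,0,0],"grip":1},{"dr":[0,0,0],"delta_pos":[0,0,0],"grip":1},{"dr":[0,0,0],"delta_pos":[0,0,0.04],"grip":1},{"dr":[0,0,0],"delta_pos":[0,0,0.05],"grip":1},{"dr":[0,0,0],"delta_pos":[0,0,0.05],"grip":1},{"dr":[0,0,0],"delta_pos":[-0.02,0,0.05],"grip":1},{"dr":[0,0,0],"delta_pos":[-0.02,0,0.05],"grip":1},{"dr":[0,0,0],"delta_pos":[0,0,0],"grip":1},{"dr":[0,0,0],"delta_pos":[0,0,0],"grip":1}]'
python3 - <<'E'
from h import *
ims=[]
for c in ["scene","side"]:
    im,d,K,M=cam(c)
    uv=K@(M[:3,:3].T@(np.array([.55,-.13,.08])-M[:3,3])); u,v=(uv[:2]/uv[2]).astype(int)
    ims.append(cv2.resize(im[v-70:v+70,u-80:u+80],(400,350)))
save("e.png",np.hstack(ims))
E
```

```text
t: 32.55
tool_pos: [0.4166, -0.2337, 0.2526]
ee_rot: [0.0, 0.999, 0.05, -0.0]
ft_force: [0.8, 0.1, -0.2]
opening: 0.0932
grasp_force: 0.0
```

View pics/e.png

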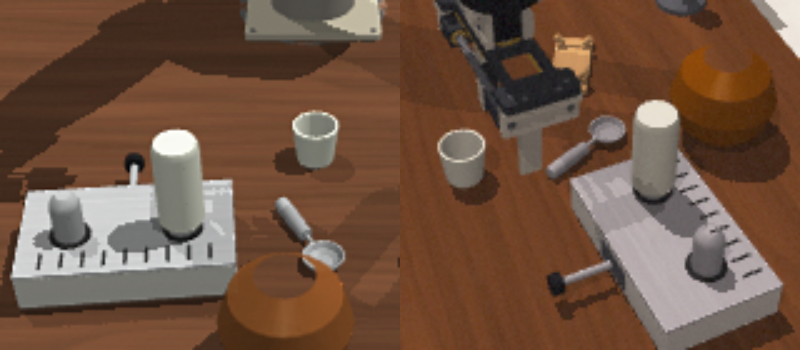

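The tumbler hangs on the tall peg, the knob is out with its stem showing, and the bystanders have not moved.

```bash
python3 -c "
from station import bot
print(bot.finish_job())"
```

```text
the job is handed in; nothing more can be done
None
```

The tumbler hangs upside down on the taller peg and is released, the air knob is pulled out to its stop, the other things look unmoved, and the job was handed in at about 33 s.

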